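# Assemble a membrane filter unit on its stand

### The job

Put the filter unit together on the empty filter stand, from the bottom up: first the sieve plate into the stand's cup, then the collar around the plate's raised middle, then the funnel with its foot in the collar, and last the lid on the funnel, each sitting flat and fully home before the next goes on. Do not push about or knock over the bottle, pot, culture dish and slide box that stand around; the finished unit on the other stand stays as it is.

Things in the scene. Friction and masses are not known exactly. Their poses are not given: they have to be found in the camera images.
- stand_empty: The empty filter stand, fixed to the bench: dark round foot 100 mm across, 10 mm high, a thin column and on it an open steel cup, 82 mm across outside, 70 mm inside; cup floor 45 mm and cup rim 50 mm above the bench, so the cup is 5 mm deep. A drain pipe with a black tap sticks out along its own +x (roughly away from the robot), 22 mm above the bench, to 70 mm from the axis. Origin: centre of its underside, on the cup's axis; z up.
- stand_full: The other filter stand, fixed: the same stand with a complete filter unit already on it (steel funnel closed by a white lid with black knob; 175 mm high in all, at most 82 mm across above its foot). Origin: centre of its underside; z up.
- plate: Sieve plate, loose, solid steel, 220 g: a round disc 60 mm across and 20 mm high with a raised, perforated middle 44 mm across and 6 mm high on top (26 mm high in all). It lies raised side up. Grip it across the 60 mm disc; seated in the cup its underside lies on the cup floor, 5 mm below the rim. Origin: centre of its underside; z up.
- collar: Collar, loose, black plastic ring, 50 g: 64 mm across outside, bore 53 mm, 18 mm high, the same both ways up. Seated, it lies on the plate's disc around the raised middle, its underside 20 mm above the plate's underside. Origin: centre of its underside; z up.
- funnel: Funnel, loose, steel, 180 g: a straight open cup 60 mm across outside, 54 mm inside, on a smaller round foot 44 mm across and 6 mm high; 66 mm high in all, standing on its foot, open end up. Seated, its shoulder lies on the collar's top and its foot is in the bore, its underside 12 mm above the collar's underside. Origin: centre of its underside; z up.
- lid: Lid, loose, 60 g: white disc 66 mm across and 4 mm thick with a plug 44 mm across and 6 mm high beneath it, and a black upright knob 20 mm across and 28 mm high on top (38 mm high in all); it stands on its plug, knob up. Seated, the disc lies on the funnel's rim and the plug is in its mouth, the lid's underside 60 mm above the funnel's underside. Origin: centre of the plug's underside; z up.
- dropper: Bystander, loose: brown glass dropper bottle with black cap, 40 mm across, 85 mm high. Origin: centre of its underside.
- pot: Bystander, loose: clear specimen pot with white cap, 46 mm across, 42 mm high. Origin: centre of its underside.
- dish: Bystander, loose: clear lidded culture dish, 54 mm across, 17 mm high. Origin: centre of its underside.
- slidebox: Bystander, loose: blue slide box, 87 x 52 mm (x, y), 37 mm high. Origin: centre of its underside.
There are look-alikes about, which are no part of the job. Leave any pink or yellow look-alike of the plate alone.

How it is judged:
By the outcome, as a careful person would: the job done as asked, in the order asked, and still so for the second after the job is handed in, with the robot touching nothing.
It also fails if it takes over 120 s, if anything falls off the work surface, if the arm or the gripper's body presses on something with over 40 N, if the wrist force passes 120 N, or if a joint passes its speed limit or range.

### The arm

A 6-joint arm with a two-finger parallel gripper is mounted at the origin on the work surface. World frame = base frame: x ahead of the robot, y to its left, z up, the work surface at z = 0. Lengths are in mm, angles in rad, forces in N, time in s.
With the tool pointing down it reaches from about 250 to 800 mm from the base axis. Payload 8.5 kg.
Tool frame: the origin (TCP) lies at the very end of the fingers, on their centre line; the grasp point (between the pads) lies 19 mm behind it; z points along the fingers, y is the line along which they close (so a half turn about z gives the same grasp; the last joint's range is limited). The gripper opens to 85 mm and grips with 20 to 120 N. Pads are 22 mm wide; open, the fingers measure 114 mm over their backs; the gripper's body (76 mm by 85 mm) begins 54 mm behind the grasp point. The pads swing forward as they close: fully open they stand 13 mm farther back than shut.
Start: joints at [-1.244, 0.238, -0.013, 1.319, 0, 1.571], TCP at [168.516, -497.173, 231.276] pointing down, gripper open.
Joint ranges: [-2.66, 2.66], [-1.03, 1.9], [-1.14, 1.46], [-1.82, 2.27], [-1.45, 1.34], [-3.14, 3.14]. Speed limits (rad/s): [2.22, 2.22, 2.79, 3.14, 3.14, 3.14].

### API

Orientations are given as a unit quaternion [w, x, y, z].
In Python, from plant import r gives the robot as it stands.
- The arm moves only by the tool arm_command, never from a script. Its argument "plan" is a list of rows, each an object with "slide": the shift along the tool's x, y, z in units of 30 cm (1.0 is 30 cm), a list of three; "rot": the turn, a rotation vector about the tool's x, y, z in units of 120 degrees (1.0 is 120 degrees), a list of three; "gripper": the closure, from 0 (fully open) to 1 (shut). In form: [{"slide": [x, y, z], "rot": [wx, wy, wz], "gripper": gripper}, ...]. A call has 1 to 20 rows; each row is the pose to reach, as a shift and turn from the pose commanded when the call began, along the tool's axes at that moment; what a row does not reach only later rows make up. A row lasts 1/10 s, in which the tool goes at most 50 mm and 8.59 degrees, less where a joint would pass 70% of its speed; a pose out of reach is approached as far as the arm can. A call with a number of a shift or a turn outside -1 to 1 is refused whole. A call with a gripper value outside its range is refused whole. The fingers move at their own pace and stop on an object; "grip_force" is the grip in N (left out, the last holds). Time passes only in rows, so rows that repeat a pose let the fingers close. It gives the time, the measured TCP pose, the force, the opening and the grip force at its end, in the units of the state.
- r.sense(): the state, without advancing time (a new reading comes with each control period).
- r.capture(name): name is "scene" or "top" or "wrist"; returns the picture (420x560x3 uint8, red, green, blue); there is no depth.
- r.camera_info(name): a dict with "fovy" (degrees; the focal length in pixels is half the picture's height over the tangent of half this angle, whatever the lens; pixels are square), "cx", "cy" (the principal point, pixels), "rvec" (rotation vector, rad) and "tvec" (3), from world to camera coordinates, as OpenCV has them; the wrist camera has in their place "tool_from_camera" (4x4, takes a point from camera to tool coordinates, whose origin is the TCP and whose axes are the flange's). Camera axes: x right, y down, z forward; pixel columns grow to the right and rows downward; lengths in mm; the calibration is good to about 2 mm. A picture is of the moment at which its call begins: read the wrist's pose just before it. camera_info takes no time and is no camera call.
- r.job_done(): hands the job in; it is judged then, once.
The state is a dict: "t": time; "joint_pos": joint angles; "qvel": joint speeds; "joint_torque": joint torques, N m; "tool_pos": TCP position; "tcp_rot": TCP orientation; "wrist_force": force on the tool from outside, world axes, zero at the start; "wrist_torque": the same for the moment, N m; "opening": finger opening in mm; "grasp_force": force on a finger pad.
Only numpy, scipy, OpenCV 4.12 (cv2) and the standard library are available. Lean on these libraries where they do the work, as an engineer would, in place of code of your own. Each camera call takes 0.05 s, during which the arm holds its last target. There are 200 camera calls.

## Working session

There is one attempt and no reset: what is moved stays moved. The work goes in short steps, Python scripts to look and compute and a tool call to move; the robot and the scene stay as the last step left them, time stands still between calls to the robot, and variables do not carry over. Pictures are saved under pics/ and viewed, at most 14 in all, crops included, and the job is handed in when it is done.

Besides the shell and the picture viewer there is one more tool, called after ">>>" by a JSON object that holds its "api" and its "payload". arm_command: Moves the arm, as the interface text tells. Its arguments: {"type":"object","properties":{"plan":{"type":"array","items":{"type":"object","properties":{"slide":{"type":"array","items":{"type":"number","minimum":-1,"maximum":1}},"rot":{"type":"array","items":{"type":"number","minimum":-1,"maximum":1}},"gripper":{"type":"number"}}}},"grip_force":{"type":"number"}},"required":["plan"]}

```bash
mkdir -p pics
python3 - <<'E'
from plant import r
import cv2
for n in ("scene","top","wrist"):
    s=r.sense(); im=r.capture(n); cv2.imwrite(f"pics/{n}0.png",im[:,:,::-1]); print(n,r.camera_info(n))
print(s)
E
```

```text
scene {'fovy': 44.236636358463706, 'cx': 275.89838372675626, 'cy': 212.89824343089225, 'rvec': array([ 1.49446548,  2.25383908, -0.72708542]), 'tvec': array([ 182.52066764, -375.83006001, 1548.59298725])}
top {'fovy': 51.68763722793807, 'cx': 283.40458274539094, 'cy': 210.9759123753194, 'rvec': array([ 2.10554626, -2.14050887,  0.21125109]), 'tvec': array([ 55.56621323, 507.52473861, 919.50537971])}
wrist {'fovy': 63.54117993730047, 'cx': 286.3607119040575, 'cy': 208.7457936752971, 'tool_from_camera': array([[-3.40959302e-04, -9.57263363e-01, -2.89217459e-01,
         7.37422215e+01],
       [ 9.99999259e-01, -6.64462548e-04,  1.02036234e-03,
        -5.32376471e-02],
       [-1.16892966e-03, -2.89216896e-01,  9.57262880e-01,
        -1.43191584e+02],
       [ 0.00000000e+00,  0.00000000e+00,  0.00000000e+00,
         1.00000000e+00]])}
{'t': 0.1, 'joint_pos': array([-1.24400154e+00,  2.38727176e-01, -1.41246392e-02,  1.31920101e+00,
       -2.33152473e-05,  1.57080695e+00]), 'qvel': array([-0.00033448, -0.00249727,  0.00223513,  0.0002493 ,  0.00112696,
        0.00044948]), 'joint_torque': array([ 1.41529881e-04, -5.39720786e+01,  3.46998990e+01,  1.34900777e-02,
       -1.35217900e-05,  2.71623023e-06]), 'tool_pos': array([ 168.41039405, -496.88501834,  230.75620119]), 'tcp_rot': array([-6.17983457e-04,  9.86680989e-01,  1.62666013e-01, -1.13703616e-04]), 'wrist_force': array([0.2657842 , 0.53869633, 0.2019671 ]), 'wrist_torque': array([ 0.00957442, -0.01076683,  0.02245635]), 'grasp_force': 0.0, 'opening': 85.41496500801863}
```

View pics/scene0.png

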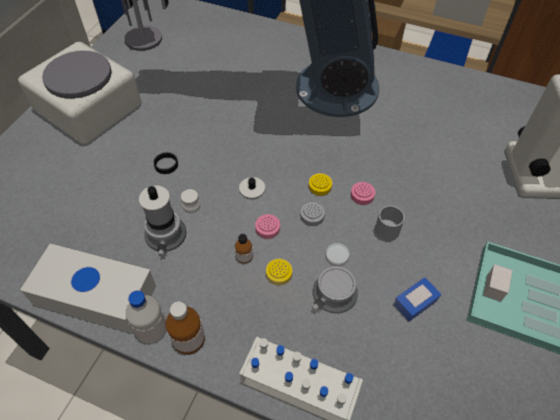

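View pics/top0.png

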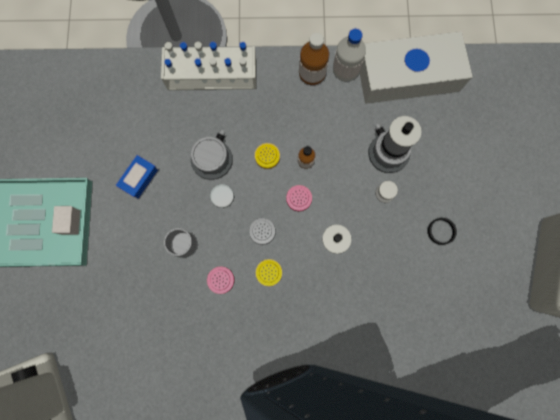

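The top view shows the grey plate at about (262,231), with pink look-alikes at (299,198) and (220,280) and yellow ones at (267,155) and (269,272). Only the grey steel disc fits the description. The empty stand is at (210,157), the collar at (442,231), the funnel at (178,243), the lid at (337,239) and the dish at (222,196).

```bash
cat > h.py <<'E'
import numpy as np, cv2
from scipy.spatial.transform import Rotation as R
from plant import r
def cam(n,s=None):
    c=r.camera_info(n); f=210/np.tan(np.radians(c["fovy"])/2)
    K=np.array([[f,0,c["cx"]],[0,f,c["cy"]],[0,0,1]])
    if n=="wrist":
        q=s["tcp_rot"]; T=np.eye(4); T[:3,:3]=R.from_quat([q[1],q[2],q[3],q[0]]).as_matrix(); T[:3,3]=s["tool_pos"]
        W=np.linalg.inv(T@c["tool_from_camera"]); return K,W[:3,:3],W[:3,3]
    return K,R.from_rotvec(c["rvec"]).as_matrix(),c["tvec"]
def proj(C,P):
    K,Rm,t=C; p=(np.atleast_2d(P)@Rm.T+t)@K.T; return p[:,:2]/p[:,2:]
def back(C,uv,z):
    K,Rm,t=C; d=Rm.T@np.linalg.inv(K)@np.array([*uv,1.]); o=-Rm.T@t; return o+d*(z-o[2])/d[2]
def circ(x,y,z,rad,n=90):
    a=np.linspace(0,2*np.pi,n); return np.c_[x+rad*np.cos(a),y+rad*np.sin(a),0*a+z]
def move(s,target,yaw=None):
    """slide/rot for world target; yaw = world yaw of tool x, tool down"""
    q=s["tcp_rot"]; M=R.from_quat([q[1],q[2],q[3],q[0]])
    d=M.inv().apply(np.array(target)-s["tool_pos"])/300
    o=[np.round(d,4)]
    if yaw is not None:
        G=R.from_matrix(np.array([[np.cos(yaw),np.sin(yaw),0],[np.sin(yaw),-np.cos(yaw),0],[0,0,-1]]))
        o.append(np.round((M.inv()*G).as_rotvec()/np.radians(120),4))
    return o
E
python3 - <<'E'
from h import *
top=cv2.imread("pics/top0.png"); sc=cv2.imread("pics/scene0.png")
C=cam("top"); S=cam("scene")
items={"plate":((262,231),26,22),"collar":((442,231),18,32),"funnel":((181,242),66,30),"lid":((337,239),10,33),"stand":((210,153),50,41),"dish":((222,196),17,27),"full":((404,132),147,33)}
for k,(uv,z,rad) in items.items():
    p=back(C,uv,z); print(k,p.round(1),proj(S,p).round(0), np.hypot(p[0],p[1]).round())
    for im,c in((top,C),(sc,S)):
        cv2.polylines(im,[np.int32(proj(c,circ(p[0],p[1],z,rad))*16)],True,(0,255,0),1,cv2.LINE_AA,4)
cv2.imwrite("pics/a.png",np.vstack([cv2.resize(top[110:300,130:470],(800,447))]))
cv2.imwrite("pics/b.png",cv2.resize(sc[140:320,140:440],(800,480)))
E
```

```text
plate [467.4  96.3  26. ] [[313. 208.]] 477.0
collar [ 461.9 -315.3   18. ] [[166. 159.]] 559.0
funnel [440.3 269.7  66. ] [[388. 213.]] 516.0
lid [448.4 -75.1  10. ] [[252. 185.]] 455.0
stand [646.  212.9  50. ] [[335. 280.]] 680.0
dish [552.3 189.   17. ] [[337. 250.]] 584.0
full [ 652.5 -205.6  147. ] [[156. 195.]] 684.0
```

View pics/a.png

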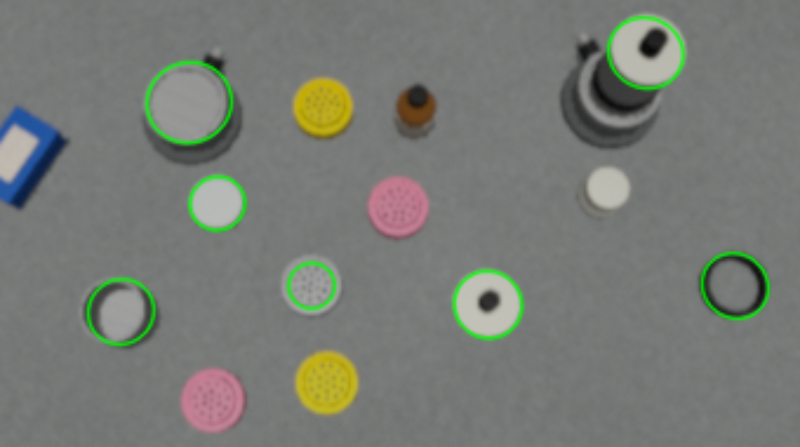

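View pics/b.png

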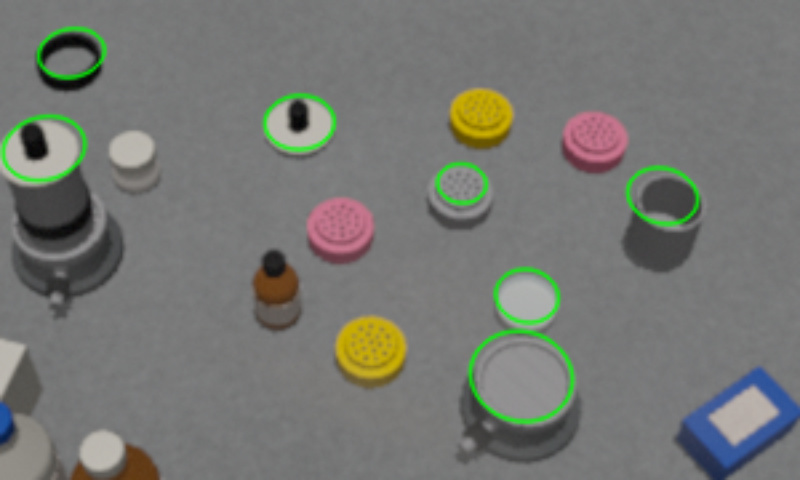

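The green circles projected from the top view agree with the scene view to a few pixels. The grey disc, at crop pixel (311,285), has the raised perforated middle and is the plate, and the cup, collar, funnel and lid all lie within reach. I start with the first half of the transfer to see how joint 6 turns.

Run:
```python
from h import *
s=r.sense(); print(move(s,[320,-230,231]), move(s,[467,96,150],0),move(s,[467,96,150],np.pi))
```

```text
[array([ 7.641e-01, -6.804e-01,  2.000e-04])] [array([ 1.577 , -1.552 ,  0.2712]), array([-5.00e-04,  1.00e-04,  1.56e-01])] [array([ 1.577 , -1.552 ,  0.2712]), array([-1.000e-04, -7.000e-04, -1.344e+00])]
```

>>> {"api": "arm_command", "payload": {"plan": [{"slide": [0.764,-0.68,0],"rot": [0,0,0],"gripper": 0},{"slide": [0.764,-0.68,0],"rot": [0,0,0],"gripper": 0},{"slide": [0.764,-0.68,0],"rot": [0,0,0],"gripper": 0},{"slide": [0.764,-0.68,0],"rot": [0,0,0],"gripper": 0},{"slide": [0.764,-0.68,0],"rot": [0,0,0],"gripper": 0},{"slide": [0.764,-0.68,0],"rot": [0,0,0],"gripper": 0},{"slide": [0.764,-0.68,0],"rot": [0,0,0],"gripper": 0},{"slide": [0.764,-0.68,0],"rot": [0,0,0],"gripper": 0},{"slide": [0.764,-0.68,0],"rot": [0,0,0],"gripper": 0},{"slide": [0.764,-0.68,0],"rot": [0,0,0],"gripper": 0}]}}

```text
t: 1.15
tool_pos: [319.6, -231.4, 231.2]
tcp_rot: [-0.0, 0.987, 0.162, -0.0]
wrist_force: [-0.3, 0.3, 0.2]
opening: 85.3
grasp_force: 0.0
```

Run:
```python
from h import *
s=r.sense(); print(s["t"],s["tool_pos"],s["joint_pos"],s["tcp_rot"]);print(move(s,[467,96,150],0),move(s,[467,96,150],np.pi))
```

```text
1.15 [ 319.55868922 -231.44460906  231.16887758] [-6.26676249e-01  1.44097136e-02 -2.79039300e-01  1.27773731e+00
 -1.91426899e-04  2.19002287e+00] [-7.09708311e-05  9.86834488e-01  1.61733255e-01 -2.05301946e-04]
[array([ 0.8143, -0.8774,  0.2704]), array([-1.000e-04,  2.000e-04,  1.551e-01])] [array([ 0.8143, -0.8774,  0.2704]), array([-3.0000e-04, -1.0000e-04, -1.3449e+00])]
```

>>> {"api": "arm_command", "payload": {"plan": [{"slide": [0.814,-0.877,0],"rot": [0,0,-0.9],"gripper": 0},{"slide": [0.814,-0.877,0],"rot": [0,0,-0.9],"gripper": 0},{"slide": [0.814,-0.877,0],"rot": [0,0,-0.9],"gripper": 0},{"slide": [0.814,-0.877,0],"rot": [0,0,-0.9],"gripper": 0},{"slide": [0.814,-0.877,0],"rot": [0,0,-0.9],"gripper": 0},{"slide": [0.814,-0.877,0],"rot": [0,0,-0.9],"gripper": 0},{"slide": [0.814,-0.877,0],"rot": [0,0,-0.9],"gripper": 0},{"slide": [0.814,-0.877,0],"rot": [0,0,-0.9],"gripper": 0},{"slide": [0.814,-0.877,0],"rot": [0,0,-0.9],"gripper": 0},{"slide": [0.814,-0.877,0],"rot": [0,0,-0.9],"gripper": 0},{"slide": [0.814,-0.877,0],"rot": [0,0,-0.9],"gripper": 0},{"slide": [0.814,-0.877,0],"rot": [0,0,-0.9],"gripper": 0},{"slide": [0.814,-0.877,0],"rot": [0,0,-0.9],"gripper": 0},{"slide": [0.814,-0.877,0],"rot": [0,0,-0.9],"gripper": 0}]}}

```text
t: 2.55
tool_pos: [467.4, 95.7, 231.1]
tcp_rot: [-0.0, 0.449, 0.894, -0.0]
wrist_force: [-0.4, 0.8, 0.5]
opening: 85.5
grasp_force: 0.0
```

>>> {"api": "arm_command", "payload": {"plan": [{"slide": [0,0,0.27],"rot": [0,0,-0.445],"gripper": 0},{"slide": [0,0,0.27],"rot": [0,0,-0.445],"gripper": 0},{"slide": [0,0,0.27],"rot": [0,0,-0.445],"gripper": 0},{"slide": [0,0,0.27],"rot": [0,0,-0.445],"gripper": 0},{"slide": [0,0,0.27],"rot": [0,0,-0.445],"gripper": 0},{"slide": [0,0,0.27],"rot": [0,0,-0.445],"gripper": 0},{"slide": [0,0,0.27],"rot": [0,0,-0.445],"gripper": 0},{"slide": [0,0,0.27],"rot": [0,0,-0.445],"gripper": 0},{"slide": [0,0,0.27],"rot": [0,0,-0.445],"gripper": 0}]}}

```text
t: 3.45
tool_pos: [467.1, 96.5, 150.2]
tcp_rot: [-0.0, 0.001, 1.0, 0.0]
wrist_force: [-1.0, -0.3, -0.4]
opening: 85.5
grasp_force: 0.0
```

```bash
cat >> h.py <<'E'
def look(name,est,z,rads,save=True):
    s=r.sense(); im=r.capture("wrist")[:,:,::-1].copy(); C=cam("wrist",s)
    cv2.imwrite(f"pics/{name}_raw.png",im)
    for rad,zz in rads: cv2.polylines(im,[np.int32(proj(C,circ(*est,zz,rad))*16)],True,(0,255,0),1,cv2.LINE_AA,4)
    cv2.imwrite(f"pics/{name}.png",im); print(s["t"],s["tool_pos"].round(1),s["joint_pos"].round(2),R.from_quat(np.roll(s["tcp_rot"],-1)).as_matrix().round(3)[:,0]); return s,C
E
python3 - <<'E'
from h import *
look("w1",(467.4,96.3),26,[(22,26),(30,20)])
E
```

```text
3.45 [467.1  96.5 150.2] [ 0.2   0.2  -0.28  1.09  0.    0.21] [-1.     0.002  0.   ]
```

View pics/w1.png

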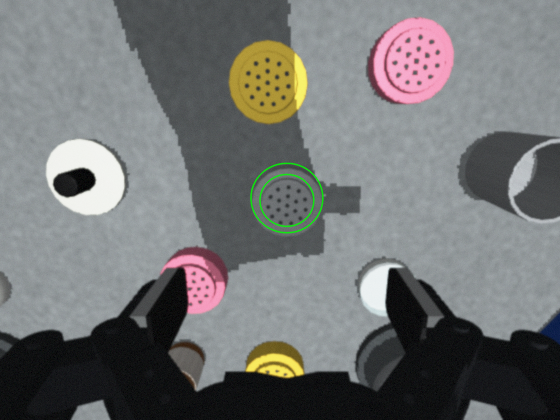

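The wrist view shows the plate in the arm's shadow at (287,200), with the green estimate nearly on it. The open finger tips are near (185,270) and (395,270). I'll enlarge it to confirm before descending.

Run:
```python
import cv2
im=cv2.imread("pics/w1.png")[150:250,220:354]; r=cv2.imread("pics/w1_raw.png")[150:250,220:354]
f=lambda a:cv2.convertScaleAbs(cv2.resize(a,None,fx=2.98,fy=3,interpolation=2),alpha=1.6)
cv2.imwrite("pics/w1c.png",cv2.hconcat([f(im),f(r)]))
```

```text
(no output)
```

View pics/w1c.png

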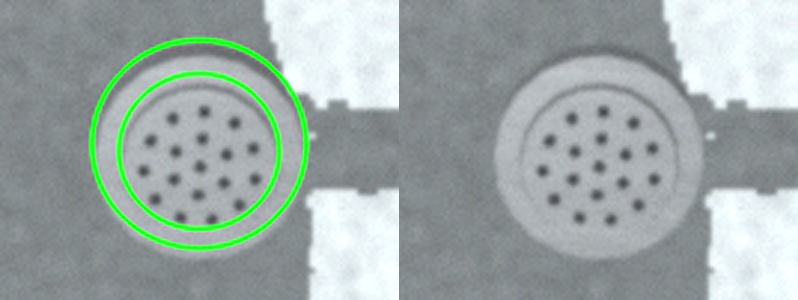

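The plate sits about 3–4 mm farther out (+x) in the wrist view than the estimate. I'll go down at about x = 469.5 and grip.

>>> {"api": "arm_command", "payload": {"plan": [{"slide": [-0.008,0,0.15],"gripper": 0,"rot": [0,0,0]},{"slide": [-0.008,0,0.3],"gripper": 0,"rot": [0,0,0]},{"slide": [-0.008,0,0.42],"gripper": 0,"rot": [0,0,0]},{"slide": [-0.008,0,0.483],"gripper": 0,"rot": [0,0,0]},{"slide": [-0.008,0,0.483],"gripper": 0,"rot": [0,0,0]},{"slide": [-0.008,0,0.483],"gripper": 0.2,"rot": [0,0,0]},{"slide": [-0.008,0,0.483],"gripper": 0.4,"rot": [0,0,0]},{"slide": [-0.008,0,0.483],"gripper": 0.6,"rot": [0,0,0]},{"slide": [-0.008,0,0.483],"gripper": 1,"rot": [0,0,0]},{"slide": [-0.008,0,0.483],"gripper": 1,"rot": [0,0,0]},{"slide": [-0.008,0,0.483],"gripper": 1,"rot": [0,0,0]},{"slide": [-0.008,0,0.483],"gripper": 1,"rot": [0,0,0]}], "grip_force": 40}}

```text
t: 4.7
tool_pos: [470.4, 97.3, 7.3]
tcp_rot: [0.001, -0.001, 1.0, 0.0]
wrist_force: [-0.9, -1.0, 5.4]
opening: 57.6
grasp_force: 41.4
```

Run:
```python
from h import *
s,C=look("w2",(469.5,96.3),26,[(22,26),(30,20)])
im=r.capture("scene")[150:270,250:420,::-1]; cv2.imwrite("pics/s2.png",cv2.hconcat([cv2.resize(im,(400,300),interpolation=2),cv2.resize(cv2.imread("pics/w2.png"),(400,300))]))
```

```text
4.7 [470.4  97.3   7.3] [ 0.2   0.35 -0.49  0.72 -0.    0.2 ] [-1.    -0.002 -0.003]
```

View pics/s2.png

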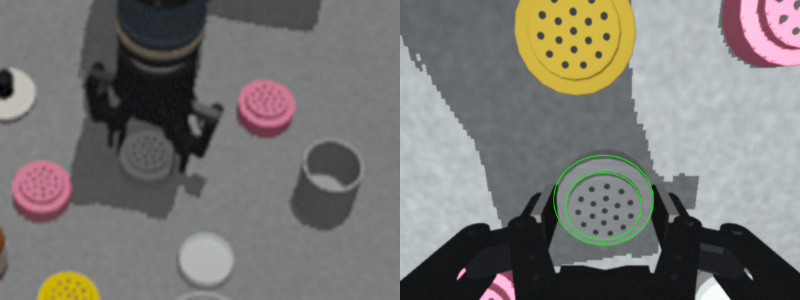

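The plate is held, with the perforated top still level between the pads. The opening reads 57.6 mm, close to the 60 mm disc. Next I lift it and check.

>>> {"api": "arm_command", "payload": {"plan": [{"slide": [0,0,-0.1],"gripper": 1,"rot": [0,0,0]},{"slide": [0,0,-0.25],"gripper": 1,"rot": [0,0,0]},{"slide": [0,0,-0.4],"gripper": 1,"rot": [0,0,0]},{"slide": [0,0,-0.45],"gripper": 1,"rot": [0,0,0]},{"slide": [0,0,-0.45],"gripper": 1,"rot": [0,0,0]},{"slide": [0,0,-0.45],"gripper": 1,"rot": [0,0,0]}]}}

```text
t: 5.4
tool_pos: [469.3, 97.2, 140.6]
tcp_rot: [0.001, -0.001, 1.0, 0.0]
wrist_force: [-0.1, 0.2, -3.5]
opening: 57.9
grasp_force: 44.8
```

Run:
```python
from h import *
s=r.sense();print(s["joint_pos"].round(2))
look("w3",(470.4,97.3),26,[(22,s["tool_pos"][2]+19),(30,s["tool_pos"][2]+13)]); print(move(s,[600,213,140],np.pi))
im=r.capture("scene")[80:250,230:430,::-1]; cv2.imwrite("pics/s3.png",cv2.hconcat([cv2.resize(im,(400,340),interpolation=2),cv2.resize(cv2.imread("pics/w3.png")[180:350,180:380],(400,340),interpolation=2)]))
```

```text
[ 0.2   0.21 -0.29  1.07  0.    0.2 ]
5.4 [469.3  97.2 140.6] [ 0.2   0.21 -0.29  1.07  0.    0.2 ] [-1.    -0.002 -0.001]
[array([-0.4366,  0.3852,  0.0027]), array([0.0002, 0.0005, 0.001 ])]
```

View pics/s3.png

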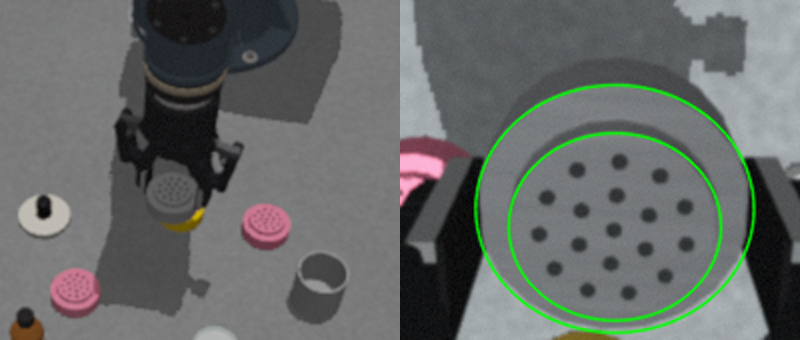

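The plate hangs level in the grip and its holes centre on the TCP at crop (615,230). Now I go just beyond the cup so the camera sees it past the plate.

>>> {"api": "arm_command", "payload": {"plan": [{"slide": [-0.15,0.08,0],"gripper": 1,"rot": [0,0,0]},{"slide": [-0.3,0.16,0],"gripper": 1,"rot": [0,0,0]},{"slide": [-0.45,0.24,0],"gripper": 1,"rot": [0,0,0]},{"slide": [-0.6,0.32,0],"gripper": 1,"rot": [0,0,0]},{"slide": [-0.72,0.37,0],"gripper": 1,"rot": [0,0,0]},{"slide": [-0.77,0.386,0],"gripper": 1,"rot": [0,0,0]},{"slide": [-0.77,0.386,0],"gripper": 1,"rot": [0,0,0]},{"slide": [-0.77,0.386,0],"gripper": 1,"rot": [0,0,0]},{"slide": [-0.77,0.386,0],"gripper": 1,"rot": [0,0,0]}]}}

```text
t: 6.4
tool_pos: [698.8, 212.9, 139.8]
tcp_rot: [-0.001, -0.001, 1.0, -0.0]
wrist_force: [-1.1, 0.1, -1.6]
opening: 57.6
grasp_force: 44.8
```

Run:
```python
from h import *
look("w4",(646,213),50,[(41,50),(35,50)])
```

```text
6.4 [698.8 212.9 139.8] [0.3  0.64 0.4  1.33 0.   0.29] [-1.    -0.002  0.002]
```

View pics/w4.png

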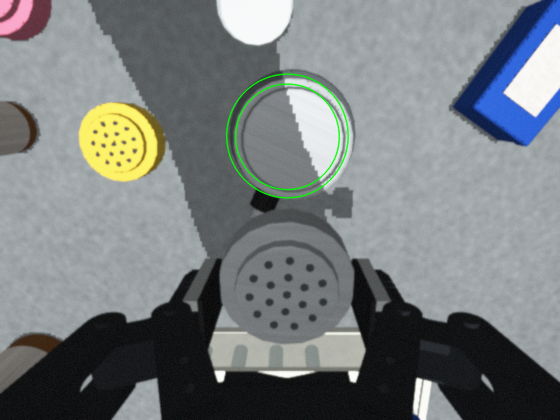

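The wrist view shows the cup at (288,137), almost on the estimate, with the plate in hand at (288,285). I'll refine the cup centre numerically.

```bash
cat >> h.py <<'E'
from scipy.ndimage import map_coordinates
def fit(name,C,est,rads,span=9):
    g=cv2.GaussianBlur(cv2.cvtColor(cv2.imread(f"pics/{name}_raw.png"),cv2.COLOR_BGR2GRAY).astype(float),(0,0),1)
    G=np.hypot(cv2.Sobel(g,-1,1,0),cv2.Sobel(g,-1,0,1)); G=np.minimum(G,60)
    best=[]
    for dx in np.arange(-span,span+.1,.5):
        for dy in np.arange(-span,span+.1,.5):
            v=0
            for rad,z in rads:
                p=proj(C,circ(est[0]+dx,est[1]+dy,z,rad)); v+=map_coordinates(G,[p[:,1],p[:,0]],order=1).mean()
            best.append((v,est[0]+dx,est[1]+dy))
    best.sort(reverse=True); return np.round(best[:4],1), np.round(np.median([b[0] for b in best]),1)
E
python3 - <<'E'
from h import *
s=r.sense(); C=cam("wrist",s)
for rr in ([(41,50)],[(35,50)],[(41,50),(35,50)]): print(rr,fit("w4",C,(646,213),rr))
print("plate",fit("w4",C,s["tool_pos"][:2],[(22,s["tool_pos"][2]+19)]),fit("w4",C,s["tool_pos"][:2],[(30,s["tool_pos"][2]+13),(22,s["tool_pos"][2]+19)]))
C=cam("top"); im=cv2.imread("pics/top0.png"); cv2.imwrite("pics/top0_raw.png",im)
for k,e,rr in (("cup",(646,213),[(41,50)]),("funnel",(440,270),[(30,66)]),("collar",(462,-315),[(32,18)]),("lid",(448,-75),[(33,10)]),("plate",(467,96),[(30,20)])): print(k,fit("top0",C,e,rr)[0][:2])
E
```

```text
[(41, 50)] (array([[ 57.5, 647.5, 217. ],
       [ 55.6, 648. , 217. ],
       [ 54.8, 647.5, 216.5],
       [ 54.5, 647.5, 217.5]]), np.float64(33.9))
[(35, 50)] (array([[ 56.1, 648.5, 216. ],
       [ 55.9, 648.5, 218.5],
       [ 55.6, 648.5, 215.5],
       [ 55. , 649. , 218.5]]), np.float64(33.1))
[(41, 50), (35, 50)] (array([[105.5, 648.5, 216. ],
       [105. , 648. , 216.5],
       [104.9, 648.5, 216.5],
       [104.7, 648.5, 215.5]]), np.float64(66.7))
plate (array([[ 33.4, 701. , 219. ],
       [ 33.3, 701. , 218.5],
       [ 33.1, 701.5, 219. ],
       [ 32.8, 701.5, 218.5]]), np.float64(24.8)) (array([[ 78.7, 700. , 213. ],
       [ 77.6, 699.5, 213. ],
       [ 76.8, 700. , 212.5],
       [ 76.2, 700. , 213.5]]), np.float64(48.3))
cup [[ 55.1 646.5 217.5]
 [ 55.1 646.5 217. ]]
funnel [[ 55.5 434.5 262.5]
 [ 55.5 434.5 263. ]]
collar [[  60.   462.  -313.5]
 [  60.   462.5 -313. ]]
lid [[ 60.  451.  -73.5]
 [ 60.  451.  -74. ]]
plate [[ 59.5 469.   97. ]
 [ 59.4 469.5  97. ]]
```

The top and wrist fits agree on the cup at (647.5, 217), and the plate is within 1 mm of the TCP. I lower it onto the cup.

>>> {"api": "arm_command", "payload": {"plan": [{"slide": [0.1,0.013,0],"gripper": 1,"rot": [0,0,0]},{"slide": [0.174,0.013,0],"gripper": 1,"rot": [0,0,0]},{"slide": [0.174,0.013,0],"gripper": 1,"rot": [0,0,0]},{"slide": [0.174,0.013,0.1],"gripper": 1,"rot": [0,0,0]},{"slide": [0.174,0.013,0.2],"gripper": 1,"rot": [0,0,0]},{"slide": [0.174,0.013,0.25],"gripper": 1,"rot": [0,0,0]},{"slide": [0.174,0.013,0.265],"gripper": 1,"rot": [0,0,0]},{"slide": [0.174,0.013,0.275],"gripper": 1,"rot": [0,0,0]},{"slide": [0.174,0.013,0.28],"gripper": 1,"rot": [0,0,0]},{"slide": [0.174,0.013,0.28],"gripper": 1,"rot": [0,0,0]}]}}

```text
t: 7.45
tool_pos: [648.4, 217.4, 57.4]
tcp_rot: [0.001, -0.001, 1.0, 0.0]
wrist_force: [-0.5, 0.5, -1.5]
opening: 57.2
grasp_force: 44.8
```

>>> {"api": "arm_command", "payload": {"plan": [{"slide": [0,0,0.004],"gripper": 1,"rot": [0,0,0]},{"slide": [0,0,0.008],"gripper": 1,"rot": [0,0,0]},{"slide": [0,0,0.012],"gripper": 1,"rot": [0,0,0]},{"slide": [0,0,0.012],"gripper": 1,"rot": [0,0,0]}]}}

```text
t: 7.85
tool_pos: [647.8, 217.3, 52.7]
tcp_rot: [-0.0, -0.001, 1.0, 0.0]
wrist_force: [0.7, -0.7, -2.0]
opening: 57.5
grasp_force: 44.8
```

>>> {"api": "arm_command", "payload": {"plan": [{"slide": [0,0,0.003],"gripper": 1,"rot": [0,0,0]},{"slide": [0,0,0.005],"gripper": 1,"rot": [0,0,0]},{"slide": [0,0,0.005],"gripper": 1,"rot": [0,0,0]}]}}

```text
t: 8.15
tool_pos: [647.9, 217.3, 52.4]
tcp_rot: [0.0, -0.001, 1.0, 0.0]
wrist_force: [-2.9, -1.9, 6.2]
opening: 57.6
grasp_force: 45.6
```

Contact came at z = 52.4, which matches the cup floor at 45 + 7.3 mm. I release, rise and move back to look.

>>> {"api": "arm_command", "payload": {"plan": [{"slide": [0,0,-0.004],"gripper": 0.28,"rot": [0,0,0]},{"slide": [0,0,-0.004],"gripper": 0.2,"rot": [0,0,0]},{"slide": [0,0,-0.004],"gripper": 0.1,"rot": [0,0,0]},{"slide": [0,0,-0.004],"gripper": 0,"rot": [0,0,0]},{"slide": [0,0,-0.05],"gripper": 0,"rot": [0,0,0]},{"slide": [0,0,-0.15],"gripper": 0,"rot": [0,0,0]},{"slide": [0,0,-0.3],"gripper": 0,"rot": [0,0,0]},{"slide": [0,0,-0.4],"gripper": 0,"rot": [0,0,0]},{"slide": [0,0,-0.4],"gripper": 0,"rot": [0,0,0]},{"slide": [0,0,-0.4],"gripper": 0,"rot": [0,0,0]}]}}

```text
t: 9.15
tool_pos: [648.3, 217.4, 172.8]
tcp_rot: [0.001, -0.001, 1.0, 0.0]
wrist_force: [0.0, 0.1, -0.1]
opening: 85.4
grasp_force: 0.0
```

Run:
```python
from h import *
s,C=look("w5",(647.5,217),50,[(41,50),(30,65),(22,71)])
for rr in ([(41,50)],[(30,65)],[(22,71)],[(30,65),(22,71)]): print(rr,fit("w5",C,(647.5,217),rr)[0][:2])
print(move(s,[461,-314,190]))
a=cv2.imread("pics/w5.png")[110:260,190:390]; b=cv2.imread("pics/w5_raw.png")[110:260,190:390]
cv2.imwrite("pics/w5c.png",cv2.hconcat([cv2.resize(x,(400,300),interpolation=2) for x in (a,b)]))
```

```text
9.15 [648.3 217.4 172.8] [0.32 0.54 0.3  1.33 0.   0.32] [-1.    -0.002 -0.002]
[(41, 50)] [[ 57.  647.5 217. ]
 [ 56.8 648.  217. ]]
[(30, 65)] [[ 38.3 638.5 209. ]
 [ 38.3 638.5 209.5]]
[(22, 71)] [[ 37.  638.5 226. ]
 [ 36.7 639.  226. ]]
[(30, 65), (22, 71)] [[ 72.8 638.5 208.5]
 [ 72.3 638.5 209. ]]
[array([ 0.6282, -1.77  , -0.06  ])]
```

View pics/w5c.png

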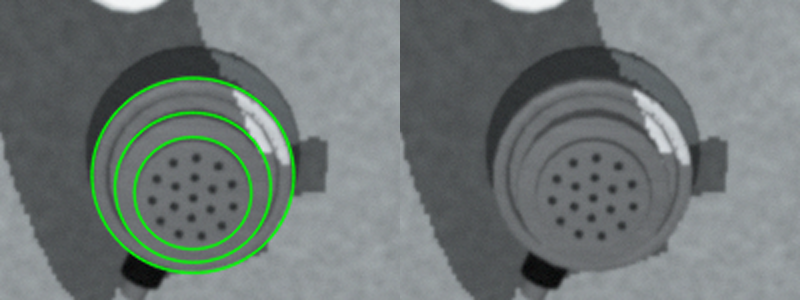

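The plate sits in the cup inside the rim, with its hole pattern at crop (193,197). That puts its centre at about (648.7, 217). Next is the collar.

>>> {"api": "arm_command", "payload": {"plan": [{"slide": [0.62,-0.9,0],"gripper": 0,"rot": [0,0,0]},{"slide": [0.62,-0.9,0],"gripper": 0,"rot": [0,0,0]},{"slide": [0.62,-0.9,0],"gripper": 0,"rot": [0,0,0]},{"slide": [0.62,-0.9,0],"gripper": 0,"rot": [0,0,0]},{"slide": [0.62,-0.9,0],"gripper": 0,"rot": [0,0,0]},{"slide": [0.62,-0.9,0],"gripper": 0,"rot": [0,0,0]},{"slide": [0.62,-0.9,0],"gripper": 0,"rot": [0,0,0]},{"slide": [0.62,-0.9,0],"gripper": 0,"rot": [0,0,0]},{"slide": [0.62,-0.9,0],"gripper": 0,"rot": [0,0,0]}]}}

```text
t: 10.1
tool_pos: [461.9, -53.5, 170.8]
tcp_rot: [-0.0, -0.0, 1.0, 0.0]
wrist_force: [0.3, 1.2, -0.8]
opening: 85.3
grasp_force: 0.0
```

>>> {"api": "arm_command", "payload": {"plan": [{"slide": [0,-0.87,0.1],"gripper": 0,"rot": [0,0,0]},{"slide": [0,-0.87,0.1],"gripper": 0,"rot": [0,0,0]},{"slide": [0,-0.87,0.1],"gripper": 0,"rot": [0,0,0]},{"slide": [0,-0.87,0.1],"gripper": 0,"rot": [0,0,0]},{"slide": [0,-0.87,0.1],"gripper": 0,"rot": [0,0,0]},{"slide": [0,-0.87,0.1],"gripper": 0,"rot": [0,0,0]},{"slide": [0,-0.87,0.1],"gripper": 0,"rot": [0,0,0]},{"slide": [0,-0.87,0.1],"gripper": 0,"rot": [0,0,0]}]}}

```text
t: 10.9
tool_pos: [463.3, -313.0, 140.5]
tcp_rot: [-0.001, -0.001, 1.0, 0.001]
wrist_force: [-0.2, -0.0, 0.2]
opening: 85.4
grasp_force: 0.0
```

Run:
```python
from h import *
s,C=look("w6",(462,-313.5),18,[(32,18)])
for rr in ([(32,18)],[(26.5,18)],[(32,18),(26.5,18)]): print(rr,fit("w6",C,(462,-313.5),rr))
```

```text
10.9 [ 463.3 -313.   140.5] [-0.59  0.34 -0.1   1.13  0.   -0.6 ] [-1.    -0.003  0.001]
[(32, 18)] (array([[  60. ,  464. , -318. ],
       [  60. ,  464. , -318.5],
       [  59.9,  464.5, -318. ],
       [  59.9,  464. , -317.5]]), np.float64(27.3))
[(26.5, 18)] (array([[  53.6,  458. , -317.5],
       [  53.5,  458. , -318. ],
       [  53.4,  457.5, -317.5],
       [  53.1,  457.5, -318. ]]), np.float64(31.7))
[(32, 18), (26.5, 18)] (array([[  97.8,  464.5, -317.5],
       [  97.8,  464.5, -318. ],
       [  97.7,  465. , -318. ],
       [  97.7,  465. , -318.5]]), np.float64(61.0))
```

>>> {"api": "arm_command", "payload": {"plan": [{"slide": [-0.003,-0.014,0.12],"gripper": 0,"rot": [0,0,0]},{"slide": [-0.003,-0.014,0.26],"gripper": 0,"rot": [0,0,0]},{"slide": [-0.003,-0.014,0.39],"gripper": 0,"rot": [0,0,0]},{"slide": [-0.003,-0.014,0.458],"gripper": 0,"rot": [0,0,0]},{"slide": [-0.003,-0.014,0.458],"gripper": 0,"rot": [0,0,0]},{"slide": [-0.003,-0.014,0.458],"gripper": 0.15,"rot": [0,0,0]},{"slide": [-0.003,-0.014,0.458],"gripper": 0.3,"rot": [0,0,0]},{"slide": [-0.003,-0.014,0.458],"gripper": 0.6,"rot": [0,0,0]},{"slide": [-0.003,-0.014,0.458],"gripper": 1,"rot": [0,0,0]},{"slide": [-0.003,-0.014,0.458],"gripper": 1,"rot": [0,0,0]},{"slide": [-0.003,-0.014,0.458],"gripper": 1,"rot": [0,0,0]}], "grip_force": 25}}

```text
t: 12.05
tool_pos: [465.2, -318.3, 6.0]
tcp_rot: [0.002, -0.001, 1.0, -0.0]
wrist_force: [-0.6, 4.2, 8.1]
opening: 62.9
grasp_force: 27.0
```

Run:
```python
from h import *
s,C=look("w7",(464,-318),18,[(32,18)])
print(s["wrist_force"],s["opening"],s["grasp_force"],fit("w7",C,(464,-318),[(32,18)])[0][:2])
```

```text
12.05 [ 465.2 -318.3    6. ] [-0.6   0.47 -0.29  0.81  0.   -0.6 ] [-1.    -0.003 -0.003]
[-0.6193191   4.23991905  8.10681445] 62.9363570613205 27.00828742235899 [[  40.9  465.5 -318.5]
 [  40.9  465.5 -318. ]]
```

>>> {"api": "arm_command", "payload": {"plan": [{"slide": [0,0,-0.1],"gripper": 1,"rot": [0,0,0]},{"slide": [0,0,-0.25],"gripper": 1,"rot": [0,0,0]},{"slide": [0,0,-0.4],"gripper": 1,"rot": [0,0,0]},{"slide": [0,0.15,-0.5],"gripper": 1,"rot": [0,0,0]},{"slide": [0,0.3,-0.5],"gripper": 1,"rot": [0,0,0]},{"slide": [0,0.45,-0.5],"gripper": 1,"rot": [0,0,0]},{"slide": [0,0.6,-0.5],"gripper": 1,"rot": [0,0,0]},{"slide": [0,0.75,-0.5],"gripper": 1,"rot": [0,0,0]},{"slide": [0,0.9,-0.5],"gripper": 1,"rot": [0,0,0]},{"slide": [0,0.9,-0.5],"gripper": 1,"rot": [0,0,0]}]}}

```text
t: 13.1
tool_pos: [463.4, -44.0, 155.4]
tcp_rot: [0.001, -0.004, 1.0, 0.001]
wrist_force: [0.4, -0.5, -0.6]
opening: 62.7
grasp_force: 27.7
```

>>> {"api": "arm_command", "payload": {"plan": [{"slide": [-0.07,0.12,0],"gripper": 1,"rot": [0,0,0]},{"slide": [-0.15,0.24,0],"gripper": 1,"rot": [0,0,0]},{"slide": [-0.23,0.36,0],"gripper": 1,"rot": [0,0,0]},{"slide": [-0.31,0.48,0],"gripper": 1,"rot": [0,0,0]},{"slide": [-0.4,0.6,0],"gripper": 1,"rot": [0,0,0]},{"slide": [-0.49,0.72,0],"gripper": 1,"rot": [0,0,0]},{"slide": [-0.57,0.82,0],"gripper": 1,"rot": [0,0,0]},{"slide": [-0.612,0.883,0],"gripper": 1,"rot": [0,0,0]},{"slide": [-0.612,0.883,0],"gripper": 1,"rot": [0,0,0]},{"slide": [-0.612,0.883,0],"gripper": 1,"rot": [0,0,0]},{"slide": [-0.612,0.883,0],"gripper": 1,"rot": [0,0,0]}]}}

```text
t: 14.2
tool_pos: [646.1, 215.9, 154.6]
tcp_rot: [0.0, -0.001, 1.0, -0.0]
wrist_force: [0.2, 0.4, -0.4]
opening: 62.7
grasp_force: 27.7
```

Run:
```python
from h import *
s=r.sense(); z=s["tool_pos"][2]; p=s["tool_pos"][:2]
s,C=look("w8",p,18,[(32,z+12),(26.5,z+12)])
print(s["opening"],s["grasp_force"],s["wrist_force"],fit("w8",C,p,[(32,z+12)])[0][:2],fit("w8",C,p,[(32,z+12),(26.5,z+12)])[0][:2],move(s,[648.5,217,72],np.pi))
a=cv2.imread("pics/w8.png")[180:360,180:400]; b=cv2.imread("pics/w8_raw.png")[180:360,180:400]
cv2.imwrite("pics/w8c.png",cv2.hconcat([cv2.resize(x,(400,327),interpolation=2) for x in (a,b)]))
```

```text
14.2 [646.1 215.9 154.6] [ 0.32  0.54  0.26  1.29 -0.    0.32] [-1.    -0.001 -0.   ]
62.71002099208564 27.72180799394846 [ 0.18935469  0.37593644 -0.40088651] [[ 41.7 644.1 215.9]
 [ 41.3 644.1 215.4]] [[ 71.7 646.1 215.9]
 [ 71.3 646.6 215.9]] [array([-0.0081,  0.0037,  0.2753]), array([-0.    ,  0.0002,  0.0007])]
```

View pics/w8c.png

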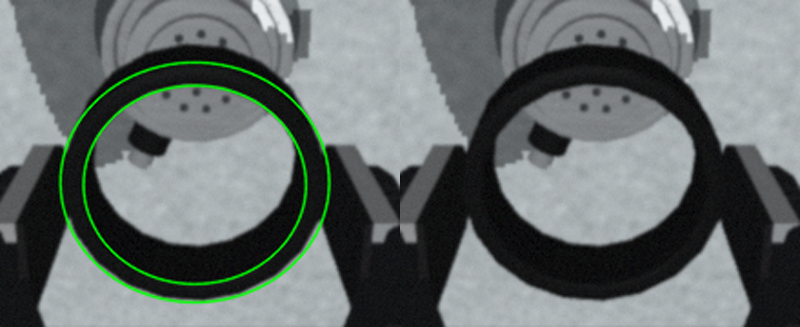

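The collar is level in the grip and centred on the TCP to about 1 mm. I lower it over the plate.

>>> {"api": "arm_command", "payload": {"plan": [{"slide": [-0.0095,0.004,0],"gripper": 1,"rot": [0,0,0]},{"slide": [-0.0095,0.004,0.08],"gripper": 1,"rot": [0,0,0]},{"slide": [-0.0095,0.004,0.16],"gripper": 1,"rot": [0,0,0]},{"slide": [-0.0095,0.004,0.22],"gripper": 1,"rot": [0,0,0]},{"slide": [-0.0095,0.004,0.245],"gripper": 1,"rot": [0,0,0]},{"slide": [-0.0095,0.004,0.255],"gripper": 1,"rot": [0,0,0]},{"slide": [-0.0095,0.004,0.265],"gripper": 1,"rot": [0,0,0]},{"slide": [-0.0095,0.004,0.27],"gripper": 1,"rot": [0,0,0]},{"slide": [-0.0095,0.004,0.27],"gripper": 1,"rot": [0,0,0]}]}}

```text
t: 15.15
tool_pos: [649.5, 218.3, 73.5]
tcp_rot: [0.0, -0.001, 1.0, 0.0]
wrist_force: [-0.3, 0.8, -1.2]
opening: 62.8
grasp_force: 27.7
```

>>> {"api": "arm_command", "payload": {"plan": [{"slide": [0,0,0.004],"gripper": 1,"rot": [0,0,0]},{"slide": [0,0,0.008],"gripper": 1,"rot": [0,0,0]},{"slide": [0,0,0.01],"gripper": 1,"rot": [0,0,0]},{"slide": [0,0,0.01],"gripper": 1,"rot": [0,0,0]}]}}

```text
t: 15.55
tool_pos: [649.5, 218.3, 71.1]
tcp_rot: [0.001, -0.001, 1.0, 0.0]
wrist_force: [-1.7, -1.2, 7.2]
opening: 62.7
grasp_force: 28.4
```

Contact came at 71.1 mm, and 71 is expected for a seated collar. I release and rise.

>>> {"api": "arm_command", "payload": {"plan": [{"slide": [0,0,-0.006],"gripper": 0.24,"rot": [0,0,0]},{"slide": [0,0,-0.006],"gripper": 0.15,"rot": [0,0,0]},{"slide": [0,0,-0.006],"gripper": 0.05,"rot": [0,0,0]},{"slide": [0,0,-0.006],"gripper": 0,"rot": [0,0,0]},{"slide": [0,0,-0.05],"gripper": 0,"rot": [0,0,0]},{"slide": [0,0,-0.15],"gripper": 0,"rot": [0,0,0]},{"slide": [0,0,-0.3],"gripper": 0,"rot": [0,0,0]},{"slide": [0,0,-0.4],"gripper": 0,"rot": [0,0,0]},{"slide": [0,0,-0.4],"gripper": 0,"rot": [0,0,0]},{"slide": [0,0,-0.4],"gripper": 0,"rot": [0,0,0]}]}}

```text
t: 16.55
tool_pos: [649.6, 218.3, 191.3]
tcp_rot: [0.001, -0.001, 1.0, 0.0]
wrist_force: [0.8, -0.6, 0.4]
opening: 85.5
grasp_force: 0.0
```

Run:
```python
from h import *
s,C=look("w9",(649,217.5),50,[(32,83),(26.5,83)])
for rr in ([(32,83)],[(26.5,83)],[(32,83),(26.5,83)],[(22,71)]): print(rr,fit("w9",C,(649,217.5),rr,5)[0][:2])
print(move(s,[440,267,190]))
```

```text
16.55 [649.6 218.3 191.3] [0.32 0.53 0.34 1.38 0.   0.32] [-1.    -0.002 -0.002]
[(32, 83)] [[ 56.3 648.5 218. ]
 [ 56.2 648.  218. ]]
[(26.5, 83)] [[ 45.2 644.  221. ]
 [ 45.1 644.  215. ]]
[(32, 83), (26.5, 83)] [[ 93.9 648.5 218. ]
 [ 93.8 648.5 218.5]]
[(22, 71)] [[ 45.9 650.  222.5]
 [ 45.8 649.5 222.5]]
[array([0.6985, 0.1638, 0.0032])]
```

The collar fit gives (648.5, 218) at top height 83 mm, so it is seated. Next is the funnel.

>>> {"api": "arm_command", "payload": {"plan": [{"slide": [0.7,0.163,0],"gripper": 0,"rot": [0,0,0]},{"slide": [0.7,0.163,0],"gripper": 0,"rot": [0,0,0]},{"slide": [0.7,0.163,0],"gripper": 0,"rot": [0,0,0]},{"slide": [0.7,0.163,0],"gripper": 0,"rot": [0,0,0]},{"slide": [0.7,0.163,0],"gripper": 0,"rot": [0,0,0]},{"slide": [0.7,0.163,0],"gripper": 0,"rot": [0,0,0]},{"slide": [0.7,0.163,0],"gripper": 0,"rot": [0,0,0]},{"slide": [0.7,0.163,0],"gripper": 0,"rot": [0,0,0]}]}}

```text
t: 17.4
tool_pos: [440.3, 266.5, 189.5]
tcp_rot: [-0.0, -0.001, 1.0, -0.0]
wrist_force: [0.4, -0.4, -0.7]
opening: 85.4
grasp_force: 0.0
```

Run:
```python
from h import *
s,C=look("w10",(438,267),66,[(30,66)])
for rr in ([(30,66)],[(27,66)],[(30,66),(27,66)]): print(rr,fit("w10",C,(438,267),rr,14))
cv2.imwrite("pics/w10b.png",cv2.imread("pics/w10.png"))
```

```text
17.4 [440.3 266.5 189.5] [ 0.54  0.24 -0.12  1.21 -0.    0.54] [-1.    -0.001  0.   ]
[(30, 66)] (array([[ 57. , 443.5, 278. ],
       [ 56.5, 444. , 278. ],
       [ 56.3, 443. , 278. ],
       [ 55.8, 443.5, 277.5]]), np.float64(18.5))
[(27, 66)] (array([[ 52.1, 442. , 277.5],
       [ 51.5, 442. , 277. ],
       [ 51.3, 441.5, 277.5],
       [ 50.6, 442.5, 277.5]]), np.float64(19.0))
[(30, 66), (27, 66)] (array([[106.6, 443.5, 278. ],
       [106. , 444. , 278. ],
       [105.6, 443. , 278. ],
       [104.9, 443.5, 277.5]]), np.float64(38.6))
```

View pics/w10.png

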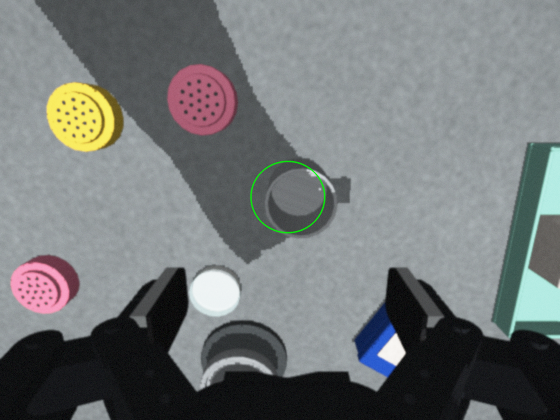

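The funnel rim is at (300,200) px, beside the green estimate. The fit gives (443.3, 278), and there is nothing close enough to touch.

>>> {"api": "arm_command", "payload": {"plan": [{"slide": [-0.01,0.038,0.1],"gripper": 0,"rot": [0,0,0]},{"slide": [-0.01,0.038,0.2],"gripper": 0,"rot": [0,0,0]},{"slide": [-0.01,0.038,0.32],"gripper": 0,"rot": [0,0,0]},{"slide": [-0.01,0.038,0.44],"gripper": 0,"rot": [0,0,0]},{"slide": [-0.01,0.038,0.518],"gripper": 0,"rot": [0,0,0]},{"slide": [-0.01,0.038,0.518],"gripper": 0,"rot": [0,0,0]},{"slide": [-0.01,0.038,0.518],"gripper": 0.15,"rot": [0,0,0]},{"slide": [-0.01,0.038,0.518],"gripper": 0.3,"rot": [0,0,0]},{"slide": [-0.01,0.038,0.518],"gripper": 0.6,"rot": [0,0,0]},{"slide": [-0.01,0.038,0.518],"gripper": 1,"rot": [0,0,0]},{"slide": [-0.01,0.038,0.518],"gripper": 1,"rot": [0,0,0]},{"slide": [-0.01,0.038,0.518],"gripper": 1,"rot": [0,0,0]}], "grip_force": 35}}

```text
t: 18.65
tool_pos: [443.4, 278.5, 36.1]
tcp_rot: [0.002, -0.001, 1.0, 0.001]
wrist_force: [0.9, -2.5, 8.2]
opening: 59.5
grasp_force: 38.7
```

>>> {"api": "arm_command", "payload": {"plan": [{"slide": [0,0,0],"gripper": 1,"rot": [0,0,0]},{"slide": [0,0,0],"gripper": 1,"rot": [0,0,0]}]}}

```text
t: 18.85
tool_pos: [443.4, 278.5, 36.1]
tcp_rot: [0.002, -0.001, 1.0, 0.001]
wrist_force: [1.6, -2.2, 6.8]
opening: 59.4
grasp_force: 38.7
```

>>> {"api": "arm_command", "payload": {"plan": [{"slide": [0,0,-0.1],"gripper": 1,"rot": [0,0,0]},{"slide": [0,0,-0.25],"gripper": 1,"rot": [0,0,0]},{"slide": [0,0,-0.4],"gripper": 1,"rot": [0,0,0]},{"slide": [-0.1,-0.03,-0.467],"gripper": 1,"rot": [0,0,0]},{"slide": [-0.24,-0.07,-0.467],"gripper": 1,"rot": [0,0,0]},{"slide": [-0.38,-0.11,-0.467],"gripper": 1,"rot": [0,0,0]},{"slide": [-0.52,-0.15,-0.467],"gripper": 1,"rot": [0,0,0]},{"slide": [-0.63,-0.19,-0.467],"gripper": 1,"rot": [0,0,0]},{"slide": [-0.683,-0.201,-0.467],"gripper": 1,"rot": [0,0,0]},{"slide": [-0.683,-0.201,-0.467],"gripper": 1,"rot": [0,0,0]},{"slide": [-0.683,-0.201,-0.467],"gripper": 1,"rot": [0,0,0]},{"slide": [-0.683,-0.201,-0.467],"gripper": 1,"rot": [0,0,0]}]}}

```text
t: 20.05
tool_pos: [646.1, 218.6, 174.9]
tcp_rot: [-0.0, -0.001, 1.0, 0.0]
wrist_force: [-0.3, -0.6, -1.0]
opening: 59.5
grasp_force: 39.0
```

Run:
```python
from h import *
s=r.sense(); z=s["tool_pos"][2]; p=s["tool_pos"][:2]
s,C=look("w11",p,18,[(30,z+30),(27,z+30)])
print(s["opening"],s["grasp_force"],s["wrist_force"],fit("w11",C,p,[(30,z+30)])[0][:2],fit("w11",C,p,[(30,z+30),(27,z+30)])[0][:2],move(s,[648.5,218,113],np.pi))
```

```text
20.05 [646.1 218.6 174.9] [0.33 0.53 0.3  1.34 0.   0.32] [-1.    -0.003  0.   ]
59.49458678489121 39.04372662305832 [-0.25379727 -0.61136132 -1.02226069] [[ 57.6 646.1 218.6]
 [ 55.6 646.1 218.1]] [[105.9 646.1 218.6]
 [103.4 646.1 218.1]] [array([-0.0082, -0.002 ,  0.2064]), array([ 0.0001, -0.0002,  0.0014])]
```

The funnel is centred in the hand, right on the TCP. I lower it into the collar.

>>> {"api": "arm_command", "payload": {"plan": [{"slide": [-0.008,-0.002,0],"gripper": 1,"rot": [0,0,0]},{"slide": [-0.008,-0.002,0.06],"gripper": 1,"rot": [0,0,0]},{"slide": [-0.008,-0.002,0.13],"gripper": 1,"rot": [0,0,0]},{"slide": [-0.008,-0.002,0.165],"gripper": 1,"rot": [0,0,0]},{"slide": [-0.008,-0.002,0.18],"gripper": 1,"rot": [0,0,0]},{"slide": [-0.008,-0.002,0.19],"gripper": 1,"rot": [0,0,0]},{"slide": [-0.008,-0.002,0.197],"gripper": 1,"rot": [0,0,0]},{"slide": [-0.008,-0.002,0.197],"gripper": 1,"rot": [0,0,0]}]}}

```text
t: 20.9
tool_pos: [649.7, 217.7, 116.0]
tcp_rot: [0.0, -0.001, 1.0, 0.0]
wrist_force: [-0.5, -0.3, -1.2]
opening: 60.2
grasp_force: 39.0
```

>>> {"api": "arm_command", "payload": {"plan": [{"slide": [0,0,0.004],"gripper": 1,"rot": [0,0,0]},{"slide": [0,0,0.008],"gripper": 1,"rot": [0,0,0]},{"slide": [0,0,0.012],"gripper": 1,"rot": [0,0,0]},{"slide": [0,0,0.012],"gripper": 1,"rot": [0,0,0]}]}}

```text
t: 21.3
tool_pos: [649.9, 217.7, 113.1]
tcp_rot: [0.001, -0.001, 1.0, 0.0]
wrist_force: [-1.0, -1.0, 5.7]
opening: 59.8
grasp_force: 39.6
```

Contact came at 113.1 mm, exactly the seated height. I release and rise.

>>> {"api": "arm_command", "payload": {"plan": [{"slide": [0,0,-0.004],"gripper": 0.28,"rot": [0,0,0]},{"slide": [0,0,-0.004],"gripper": 0.18,"rot": [0,0,0]},{"slide": [0,0,-0.004],"gripper": 0.08,"rot": [0,0,0]},{"slide": [0,0,-0.004],"gripper": 0,"rot": [0,0,0]},{"slide": [0,0,-0.05],"gripper": 0,"rot": [0,0,0]},{"slide": [0,0,-0.15],"gripper": 0,"rot": [0,0,0]},{"slide": [0,0,-0.28],"gripper": 0,"rot": [0,0,0]},{"slide": [0,0,-0.4],"gripper": 0,"rot": [0,0,0]},{"slide": [0,0,-0.4],"gripper": 0,"rot": [0,0,0]},{"slide": [0,0,-0.4],"gripper": 0,"rot": [0,0,0]}]}}

```text
t: 22.3
tool_pos: [650.0, 217.7, 232.7]
tcp_rot: [0.001, -0.001, 1.0, 0.0]
wrist_force: [0.0, -0.0, 0.0]
opening: 85.4
grasp_force: 0.0
```

Run:
```python
from h import *
s,C=look("w12",(649,217.7),50,[(30,143),(27,143)])
for z in (140,143,147): print(z,fit("w12",C,(649,217.7),[(30,z),(27,z)],5)[0][:2])
print(move(s,[451,-74,170]))
```

```text
22.3 [650.  217.7 232.7] [0.32 0.53 0.43 1.48 0.   0.32] [-1.    -0.002 -0.002]
140 [[101.9 651.  217.2]
 [101.6 650.5 217.2]]
143 [[101.6 649.5 217.2]
 [101.6 649.5 217.7]]
147 [[ 97.7 648.5 217.7]
 [ 97.6 647.  217.7]]
[array([ 0.6657, -0.9712,  0.207 ])]
```

The funnel sits at (649.7, 217.5) with its rim at 143 mm. Now the lid.

>>> {"api": "arm_command", "payload": {"plan": [{"slide": [0.666,-0.971,0],"gripper": 0,"rot": [0,0,0]},{"slide": [0.666,-0.971,0],"gripper": 0,"rot": [0,0,0]},{"slide": [0.666,-0.971,0],"gripper": 0,"rot": [0,0,0]},{"slide": [0.666,-0.971,0],"gripper": 0.2,"rot": [0,0,0]},{"slide": [0.666,-0.971,0],"gripper": 0.4,"rot": [0,0,0]},{"slide": [0.666,-0.971,0.2],"gripper": 0.4,"rot": [0,0,0]},{"slide": [0.666,-0.971,0.2],"gripper": 0.4,"rot": [0,0,0]},{"slide": [0.666,-0.971,0.2],"gripper": 0.4,"rot": [0,0,0]},{"slide": [0.666,-0.971,0.2],"gripper": 0.4,"rot": [0,0,0]},{"slide": [0.666,-0.971,0.2],"gripper": 0.4,"rot": [0,0,0]},{"slide": [0.666,-0.971,0.2],"gripper": 0.4,"rot": [0,0,0]}]}}

```text
t: 23.45
tool_pos: [451.1, -73.6, 172.0]
tcp_rot: [0.0, -0.001, 1.0, 0.0]
wrist_force: [0.1, 0.9, 0.2]
opening: 51.1
grasp_force: 0.0
```

Run:
```python
from h import *
s,C=look("w13",(451,-74),66,[(33,10),(10,38)])
print(s["opening"])
for rr in ([(33,10)],[(10,38)]): print(rr,fit("w13",C,(451,-74),rr,10))
```

```text
23.45 [451.1 -73.6 172. ] [-0.16  0.15 -0.28  1.14  0.   -0.16] [-1.    -0.003 -0.   ]
51.07576446665892
[(33, 10)] (array([[ 59.2, 452. , -75.5],
       [ 59.1, 451.5, -76. ],
       [ 59.1, 452. , -76. ],
       [ 59.1, 452.5, -75.5]]), np.float64(20.0))
[(10, 38)] (array([[ 59.8, 448.5, -74.5],
       [ 59.8, 448.5, -75. ],
       [ 59.6, 448.5, -74. ],
       [ 59.6, 448.5, -75.5]]), np.float64(18.3))
```

>>> {"api": "arm_command", "payload": {"plan": [{"slide": [-0.001,-0.006,0.15],"gripper": 0.4,"rot": [0,0,0]},{"slide": [-0.001,-0.006,0.3],"gripper": 0.4,"rot": [0,0,0]},{"slide": [-0.001,-0.006,0.43],"gripper": 0.4,"rot": [0,0,0]},{"slide": [-0.001,-0.006,0.515],"gripper": 0.4,"rot": [0,0,0]},{"slide": [-0.001,-0.006,0.515],"gripper": 0.4,"rot": [0,0,0]},{"slide": [-0.001,-0.006,0.515],"gripper": 0.6,"rot": [0,0,0]},{"slide": [-0.001,-0.006,0.515],"gripper": 0.7,"rot": [0,0,0]},{"slide": [-0.001,-0.006,0.515],"gripper": 1,"rot": [0,0,0]},{"slide": [-0.001,-0.006,0.515],"gripper": 1,"rot": [0,0,0]},{"slide": [-0.001,-0.006,0.515],"gripper": 1,"rot": [0,0,0]},{"slide": [-0.001,-0.006,0.515],"gripper": 1,"rot": [0,0,0]},{"slide": [-0.001,-0.006,0.515],"gripper": 1,"rot": [0,0,0]}], "grip_force": 30}}

```text
t: 24.7
tool_pos: [452.2, -75.9, 19.1]
tcp_rot: [0.002, -0.001, 1.0, 0.0]
wrist_force: [-0.1, 1.6, 6.4]
opening: 18.9
grasp_force: 29.2
```

>>> {"api": "arm_command", "payload": {"plan": [{"slide": [0,0,-0.1],"gripper": 1,"rot": [0,0,0]},{"slide": [0,0,-0.25],"gripper": 1,"rot": [0,0,0]},{"slide": [0,0,-0.4],"gripper": 1,"rot": [0,0,0]},{"slide": [0,0,-0.55],"gripper": 1,"rot": [0,0,0]},{"slide": [0,0,-0.685],"gripper": 1,"rot": [0,0,0]},{"slide": [-0.08,0.12,-0.685],"gripper": 1,"rot": [0,0,0]},{"slide": [-0.16,0.24,-0.685],"gripper": 1,"rot": [0,0,0]},{"slide": [-0.24,0.36,-0.685],"gripper": 1,"rot": [0,0,0]},{"slide": [-0.32,0.48,-0.685],"gripper": 1,"rot": [0,0,0]},{"slide": [-0.4,0.6,-0.685],"gripper": 1,"rot": [0,0,0]},{"slide": [-0.48,0.72,-0.685],"gripper": 1,"rot": [0,0,0]},{"slide": [-0.56,0.84,-0.685],"gripper": 1,"rot": [0,0,0]},{"slide": [-0.63,0.94,-0.685],"gripper": 1,"rot": [0,0,0]},{"slide": [-0.658,0.978,-0.685],"gripper": 1,"rot": [0,0,0]},{"slide": [-0.658,0.978,-0.685],"gripper": 1,"rot": [0,0,0]},{"slide": [-0.658,0.978,-0.685],"gripper": 1,"rot": [0,0,0]},{"slide": [-0.658,0.978,-0.685],"gripper": 1,"rot": [0,0,0]}]}}

```text
t: 26.4
tool_pos: [646.9, 216.9, 223.7]
tcp_rot: [0.0, -0.001, 1.0, 0.0]
wrist_force: [-0.4, -0.2, -1.0]
opening: 19.0
grasp_force: 29.6
```

Run:
```python
from h import *
s=r.sense(); z=s["tool_pos"][2]; p=s["tool_pos"][:2]
s,C=look("w14",p,18,[(33,z-9)])
print(s["opening"],s["grasp_force"],s["wrist_force"],fit("w14",C,p,[(33,z-9)])[0][:3],move(s,[649.6,217.5,156.1],np.pi))
im=r.capture("scene")[100:320,220:440,::-1]
cv2.imwrite("pics/w14c.png",cv2.hconcat([cv2.resize(cv2.imread("pics/w14.png"),(400,300)),cv2.resize(im,(300,300),interpolation=2)]))
```

```text
26.4 [646.9 216.9 223.7] [ 0.32  0.52  0.4   1.45 -0.    0.32] [-1.    -0.001 -0.   ]
18.953119182512832 29.621155858039856 [-0.43528706 -0.22852531 -0.99920243] [[ 35.4 646.4 215.9]
 [ 35.2 646.9 215.9]
 [ 35.  646.9 216.4]] [array([-0.0088,  0.002 ,  0.2252]), array([0.    , 0.0001, 0.0007])]
```

View pics/w14c.png

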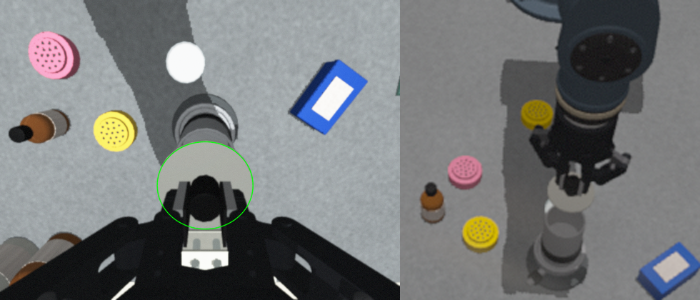

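The lid is held level and centred at (205,185), above the funnel, and the stack in the scene view stands upright. I lower it.

>>> {"api": "arm_command", "payload": {"plan": [{"slide": [-0.009,0.002,0],"gripper": 1,"rot": [0,0,0]},{"slide": [-0.009,0.002,0.06],"gripper": 1,"rot": [0,0,0]},{"slide": [-0.009,0.002,0.13],"gripper": 1,"rot": [0,0,0]},{"slide": [-0.009,0.002,0.18],"gripper": 1,"rot": [0,0,0]},{"slide": [-0.009,0.002,0.2],"gripper": 1,"rot": [0,0,0]},{"slide": [-0.009,0.002,0.21],"gripper": 1,"rot": [0,0,0]},{"slide": [-0.009,0.002,0.217],"gripper": 1,"rot": [0,0,0]},{"slide": [-0.009,0.002,0.217],"gripper": 1,"rot": [0,0,0]}]}}

```text
t: 27.3
tool_pos: [650.4, 218.5, 158.4]
tcp_rot: [0.0, -0.001, 1.0, 0.0]
wrist_force: [-0.5, 0.0, -1.5]
opening: 18.6
grasp_force: 29.6
```

>>> {"api": "arm_command", "payload": {"plan": [{"slide": [0,0,0.004],"gripper": 1,"rot": [0,0,0]},{"slide": [0,0,0.008],"gripper": 1,"rot": [0,0,0]},{"slide": [0,0,0.011],"gripper": 1,"rot": [0,0,0]},{"slide": [0,0,0.011],"gripper": 1,"rot": [0,0,0]}]}}

```text
t: 27.7
tool_pos: [650.6, 218.7, 156.1]
tcp_rot: [0.001, -0.001, 1.0, 0.0]
wrist_force: [-1.7, -0.8, 8.0]
opening: 18.7
grasp_force: 30.3
```

Contact came at 156.1 mm, exactly as expected. I release, rise and back off.

>>> {"api": "arm_command", "payload": {"plan": [{"slide": [0,0,-0.005],"gripper": 0.75,"rot": [0,0,0]},{"slide": [0,0,-0.005],"gripper": 0.7,"rot": [0,0,0]},{"slide": [0,0,-0.005],"gripper": 0.6,"rot": [0,0,0]},{"slide": [0,0,-0.005],"gripper": 0.5,"rot": [0,0,0]},{"slide": [0,0,-0.005],"gripper": 0.4,"rot": [0,0,0]},{"slide": [0,0,-0.05],"gripper": 0.4,"rot": [0,0,0]},{"slide": [0,0,-0.15],"gripper": 0.4,"rot": [0,0,0]},{"slide": [0,0,-0.3],"gripper": 0.4,"rot": [0,0,0]},{"slide": [0.15,0,-0.3],"gripper": 0.4,"rot": [0,0,0]},{"slide": [0.3,0,-0.3],"gripper": 0.4,"rot": [0,0,0]},{"slide": [0.45,0,-0.3],"gripper": 0.4,"rot": [0,0,0]},{"slide": [0.6,0,-0.3],"gripper": 0.4,"rot": [0,0,0]},{"slide": [0.7,0,-0.3],"gripper": 0.4,"rot": [0,0,0]},{"slide": [0.7,0,-0.3],"gripper": 0.4,"rot": [0,0,0]},{"slide": [0.7,0,-0.3],"gripper": 0.4,"rot": [0,0,0]}]}}

```text
t: 29.2
tool_pos: [440.1, 218.2, 245.2]
tcp_rot: [0.001, -0.001, 1.0, 0.0]
wrist_force: [0.9, 0.3, -0.1]
opening: 50.9
grasp_force: 0.0
```

Run:
```python
from h import *
a=r.capture("scene")[:,:,::-1]; b=r.capture("top")[:,:,::-1]
cv2.imwrite("pics/fin.png",cv2.hconcat([cv2.resize(a[140:320,130:440],(517,300),interpolation=2),cv2.resize(b[90:290,130:310],(270,300),interpolation=2)]))
```

```text
(no output)
```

View pics/fin.png

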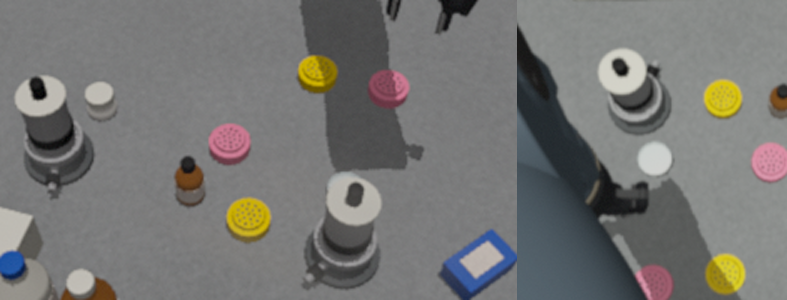

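The new unit at (345,225) looks the same as the finished one, upright with its lid flat. The bystanders are where they were.

```bash
python3 -c "
from plant import r
print(r.job_done())"
```

```text
the job is handed in; nothing more can be done
None
```

The filter unit is assembled on the empty stand in the order asked (plate, collar, funnel, lid); each part touched down at its expected seated height, the bystanders and the other unit look unmoved in the last pictures, and the job was handed in at about 29 s, with no verdict returned.

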